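Clock a starter housing on its test jig

TASK

The starter housing sits with one hole over the jig's fixed pivot pin, swung out of line. Push on its free end so it pivots about the pin until the flange bears firmly on the tip of the stop screw and hold it pressed there for a moment (push with about 12 N; nowhere more than 22 N); then swing the jig's catch round until its post presses the flange from the other side in the same way, so that the housing is trapped between screw and post. Leave the housing flat on its pin, do not knock the other things about, and let go.

Things in the scene. Friction and masses are not known exactly. Their poses are not given: they have to be found in the camera images.
- jig: Fixed dark steel jig plate 270 x 310 mm, its top 10 mm above the bench. Origin on the pivot pin's axis at bench height; z up. The plate spans x -170 to +100, y -60 to +250 mm. Pivot pin: upright, 14 mm across, standing 30 mm above the plate. The catch's hinge is at x -55, y +210 mm.
- housing: Loose aluminium starter drive-end housing, 0.3 to 0.65 kg, 60 mm high: a rectangular flange 178 x 48 x 20 mm with a round bell (74 mm across, centred 65 mm along x) on top, lying on the jig plate. Origin: flange underside, on the axis of the 15.5 mm hole over the pivot pin; x runs along the flange to the free end (155 mm; other end -23 mm), y across it (edges +24 and -24 mm).
- free_corner (a point): Free-end corner of the housing's flange on its +y edge, 10 mm above the underside. Push the +y edge near here (1 to 5 N) to slide it clockwise to the stop. It starts 0.45 to 0.85 rad counter-clockwise (from above) of home; at home the housing's x lies along the jig's y within 0.16 rad, as the screw sets it.
- stop_block: Fixed grey block 24 x 40 x 32 mm, axes as the jig's. Origin: centre of the lower edge of its face towards the housing (jig x 52, y 130 mm, on the plate). A locked rigid screw 12 mm across sticks out of that face along -x, 11 mm above the plate, by 10 to 46 mm. How far differs from job to job and is not measured: find its tip by feel or sight.
- catch: Steel catch: a flat arm on a vertical hinge, staying where left (1 to 3 N at its post moves it). Origin on the hinge axis; x runs along the arm to the post at 80 mm. It starts open, clear of the housing, its x axis 2.5 to 2.82 rad clockwise of the jig's x, and closes counter-clockwise by 0.9 to 1.9 rad until the post meets the flange's +y edge, 130 to 150 mm along it.
- catch_post (a point): Half-way up the catch's upright post, 16 mm in diameter with a small black knob on top (19 mm across), standing from 16 to 76 mm above the bench. This post both bears on the flange and serves to push the catch.
- bearing: Bystander: steel bearing ring 40 mm across, 12 mm high, on the jig plate. Origin under its centre. Not to be disturbed.
- bush: Bystander: brass bush 24 mm across, 22 mm high, on the jig plate. Not to be disturbed.
- pinion: Bystander: steel pinion 40 mm across, 40 mm high, on the bench. Not to be disturbed.
- wrench: Bystander: wrench 180 mm long, lying. Not to be disturbed.
- screwdriver: Bystander: screwdriver with a wooden handle, lying. Not to be disturbed.
- armature: Bystander: armature 60 mm across and 95 mm high, standing. Not to be disturbed.
- dish: Bystander: steel dish of bolts, 156 mm across, 35 mm high. Not to be disturbed.
Mind the look-alikes: they are no part of the job. Leave any purple look-alike of the housing alone.

How it is judged (in metres and radians):
On the way, in this order (a step that is already met when the one before it is completed fails the run):
1. the housing is pressed against the stop screw with more than 2 N, for 0.3 s (contact force between housing and stop_block above 2 N), for 0.3 s.
2. the catch's post presses the flange with more than 3 N while the flange bears on the screw, for 0.3 s (contact force between catch and housing above 3 N and contact force between housing and stop_block above 1.5 N), for 0.3 s.
At the end, for the whole second after the job is handed in: The housing lies flat on the jig plate (within 3 mm and 0.03 rad), on its pin, at rest, in line with the jig's y axis to within 0.17 rad, where the screw stopped it; the catch is closed, its post touching the +y edge of the flange to within 2.5 mm, 90 to 155 mm along it (angle between the x axis of housing and the y axis of jig, either way round below 0.17 rad and y of catch_post in the frame of housing between 0.029 and 0.0345 m and x of catch_post in the frame of housing between 0.09 and 0.155 m and z of housing in the frame of jig below 0.013 m and angle between housing's own z axis and vertical below 0.03 rad and linear speed of housing below 0.01 m/s).
It fails at once if the flange is pressed on the stop screw with more than 22 N (contact force between housing and stop_block above 22 N).
It fails at once if the catch presses the flange with more than 22 N (contact force between catch and housing above 22 N).
It fails at once if the fingers push the housing or the catch with more than 22 N (contact force between the fingers and housing above 22 N or contact force between the fingers and catch above 22 N).
It fails at once if the housing is lifted or tipped (z of housing in the frame of jig above 0.022 m or angle between housing's own z axis and vertical above 0.15 rad).
It fails at once if a bystander is moved by more than 20 mm (distance of any of bearing, bush, pinion, wrench, screwdriver, armature, dish from where it was at the start of the episode above 0.02 m).
It also fails if it takes over 72 s, if anything falls off the work surface, if the arm or the gripper's body presses on something with over 40 N, if the wrist force passes 120 N, or if a joint passes its speed limit or range.

ROBOT

A 6-joint arm with a two-finger parallel gripper is mounted at the origin on the work surface. World frame = base frame: x ahead of the robot, y to its left, z up, the work surface at z = 0. Lengths are in mm, angles in rad, forces in N, time in s.
With the tool pointing down it reaches from about 325 to 875 mm from the base axis. Payload 4.4 kg.
Tool frame: the origin (TCP) lies midway between the tips of the shut fingers; the grasp point (between the pads) lies 19 mm behind it; z points along the fingers, y is the direction in which the jaws open and shut (so a half turn about z gives the same grasp; the last joint's range is limited). The gripper opens to 85 mm and grips with 20 to 120 N. Pads are 22 mm wide; open, the fingers measure 114 mm over their backs; the gripper's body (76 mm by 85 mm) begins 54 mm behind the grasp point. The pads swing forward as they close: fully open they stand 13 mm farther back than shut.
Start: joints at [-1.371, 0.207, 1.542, -0, 1.393, -0.15], TCP at [197.586, -539.988, 231.282] pointing down, gripper open.
Joint ranges: [-2.73, 2.73], [-0.86, 2.22], [0.23, 2.46], [-1.11, 4.25], [0.08, 2.63], [-2.82, 2.82]. Speed limits (rad/s): [2.79, 2.79, 3.14, 3.14, 3.14, 3.14].

INTERFACE

Orientations are given as a 3x3 rotation matrix whose columns are the frame's x, y, z axes.
In Python, from rig import get_obs, snapshot, job_done gives the robot as it stands. The module is installed in compiled form; this text tells all that it offers.
- The arm moves only by the tool apply_moves, never from a script. Its arguments are lists of equal length, an entry for each row: "delta_pos": the shift along the tool's x, y, z in mm, a list of three; "turn": the turn, a rotation vector about the tool's x, y, z in degrees, a list of three. A call has 1 to 5 rows; each row is the pose to reach, as a shift and turn from the pose measured when the call began, along the tool's axes at that moment; what a row does not reach only later rows make up. A row lasts 1/12 s, in which the tool goes at most 41.7 mm and 7.16 degrees, less where a joint would pass 70% of its speed; a pose out of reach is approached as far as the arm can. A call with a gripper value outside its range is refused whole. "claw" is the gripper's target within -1 to 1 (shut at 1, half-way at 0, fully open at -1), set as the call begins (left out, the last holds). The fingers move at their own pace and stop on an object; "squeeze" is the grip in N (left out, the last holds). Time passes only in rows, so rows that repeat a pose let the fingers close. It gives the time, the measured TCP pose, the force and the opening at its end, in the units of the state.
- get_obs(): the state, without advancing time (a new reading comes with each control period).
- snapshot(name): name is "scene" or "top" or "wrist"; returns a dict with "pixels" (384x512x3 uint8, red, green, blue), "mtx" (3x3 intrinsics, pixels), "distortion" ([k1, k2, p1, p2, k3] as OpenCV has them; the pictures are not rectified), "cam_to_world" (4x4, takes a point from camera to world coordinates); the wrist camera has in their place "hand_eye" (4x4, takes a point from camera to tool coordinates, whose origin is the TCP and whose axes are the flange's). Camera axes: x right, y up, looking along -z (the intrinsics and any distortion apply to the point x, -y, -z); pixel columns grow to the right and rows downward; lengths in mm; the calibration is good to about 2 mm. A picture is of the moment at which its call begins: read the wrist's pose just before it. There is no depth.
- job_done(): hands the job in, once; it reports no verdict.
The state is a dict: "time_s": time; "joints": joint angles; "joint_vel": joint speeds; "effort": joint torques, N m; "tcp_pos": TCP position; "tcp_rot": TCP orientation; "wrist_force": force on the tool from outside, world axes, zero at the start; "torque": the same for the moment, N m; "width": opening from 0.0 (shut) to 1.0 (fully open).
Only numpy, scipy, OpenCV 4.12 (cv2) and the standard library are available. Lean on these libraries where they do the work, as an engineer would, in place of code of your own. Each camera call takes 0.05 s, during which the arm holds its last target.

## Working session

There is one attempt and no reset: what is moved stays moved. The work goes in short steps, Python scripts to look and compute and a tool call to move; the robot and the scene stay as the last step left them, time stands still between calls to the robot, and variables do not carry over. Pictures are saved under pics/ and viewed, and the job is handed in when it is done.

Besides the shell and the picture viewer there is one more tool, called after "Call:" by a JSON object that holds its "name" and its "arguments". apply_moves: Moves the arm, as the interface text tells. Its arguments: {"type":"object","properties":{"delta_pos":{"type":"array"},"turn":{"type":"array"},"claw":{"type":"number"},"squeeze":{"type":"number"}},"required":["delta_pos","turn"]}

```bash
mkdir -p pics
cat > h.py <<'E'
import numpy as np, cv2
from rig import get_obs, snapshot, job_done
def snap(cam,name):
    o=get_obs(); s=snapshot(cam)
    cv2.imwrite('pics/'+name+'.png',s['pixels'][:,:,::-1])
    T=s.get('cam_to_world')
    if T is None:
        W=np.eye(4);W[:3,:3]=o['tcp_rot'];W[:3,3]=o['tcp_pos'];T=W@np.array(s['hand_eye'])
    np.savez('pics/'+name+'.npz',mtx=s['mtx'],d=s['distortion'],T=T)
    return s
def p2w(name,px,z):
    f=np.load('pics/'+name+'.npz');px=np.array(px,float).reshape(-1,1,2)
    u=cv2.undistortPoints(px,f['mtx'],f['d']).reshape(-1,2)
    T=f['T'];r=np.c_[u[:,0],-u[:,1],-np.ones(len(u))]@T[:3,:3].T
    c=T[:3,3];z=np.broadcast_to(z,len(u))
    return c+r*((z-c[2])/r[:,2])[:,None]
def w2p(name,P):
    f=np.load('pics/'+name+'.npz');T=f['T']
    q=(np.array(P,float).reshape(-1,3)-T[:3,3])@T[:3,:3]
    q=q*[1,-1,-1]
    return cv2.projectPoints(q.reshape(-1,1,3),np.zeros(3),np.zeros(3),f['mtx'],f['d'])[0].reshape(-1,2)
def up(name,box,k,out):
    im=cv2.imread('pics/'+name+'.png');x0,y0,x1,y1=box
    cv2.imwrite('pics/'+out+'.png',cv2.resize(im[y0:y1,x0:x1],None,fx=k,fy=k,interpolation=cv2.INTER_CUBIC))
E
python3 - <<'E'
from h import *
np.set_printoptions(suppress=True,precision=3)
print(get_obs())
for c in ['scene','top','wrist']:
    s=snap(c,c+'0'); print(c,s['mtx'],s['distortion'],np.load('pics/'+c+'0.npz')['T'])
    up(c+'0',(0,0,512,384),1.5,c+'0u')
E
```

```text
{'time_s': 0.0, 'joints': array([-1.37 ,  0.207,  1.543,  0.   ,  1.393, -0.151]), 'joint_vel': array([ 0.   , -0.001,  0.001,  0.001,  0.002,  0.   ]), 'effort': array([  0.002, -38.303, -29.16 ,  -0.   ,   0.01 ,  -0.   ]), 'tcp_pos': array([ 197.451, -539.246,  230.118]), 'tcp_rot': array([[ 0.939,  0.344, -0.   ],
       [ 0.344, -0.939,  0.002],
       [ 0.   , -0.002, -1.   ]]), 'wrist_force': array([0.265, 0.194, 0.102]), 'torque': array([-0.025, -0.031, -0.001]), 'width': 1.0020515618015244}
scene [[415.509   0.    260.934]
 [  0.    415.509 191.877]
 [  0.      0.      1.   ]] [0.036 0.    0.    0.    0.   ] [[   0.337   -0.811    0.478 1196.366]
 [   0.942    0.297   -0.16  -152.506]
 [  -0.012    0.504    0.864 1199.018]
 [   0.       0.       0.       1.   ]]
top [[476.4     0.    256.626]
 [  0.    476.4   198.301]
 [  0.      0.      1.   ]] [-0.102  0.     0.     0.     0.   ] [[   0.       0.999   -0.047  478.688]
 [  -1.       0.       0.006   50.424]
 [   0.006    0.047    0.999 1733.717]
 [   0.       0.       0.       1.   ]]
wrist [[269.582   0.    252.571]
 [  0.    269.582 192.681]
 [  0.      0.      1.   ]] [-0.034  0.     0.     0.     0.   ] [[   0.344    0.907    0.243  258.6  ]
 [  -0.939    0.333    0.086 -517.382]
 [  -0.003   -0.257    0.966  373.047]
 [   0.       0.       0.       1.   ]]
```

View pics/scene0u.png

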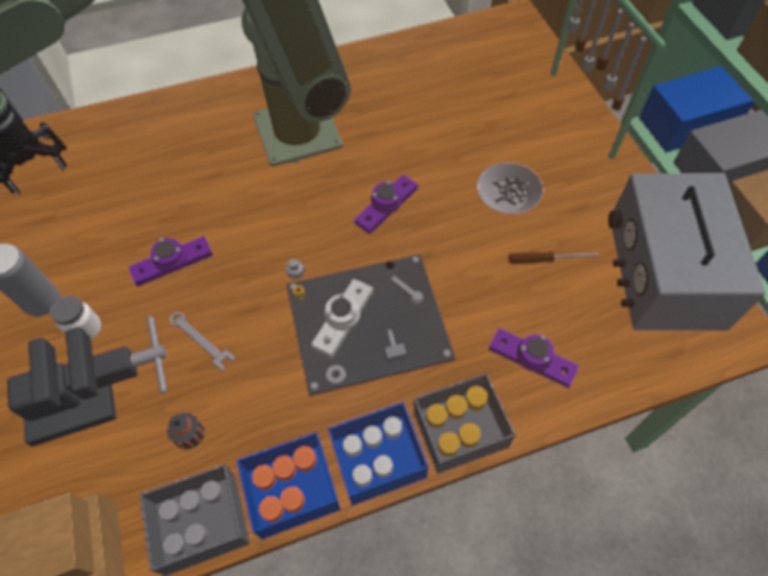

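View pics/top0u.png

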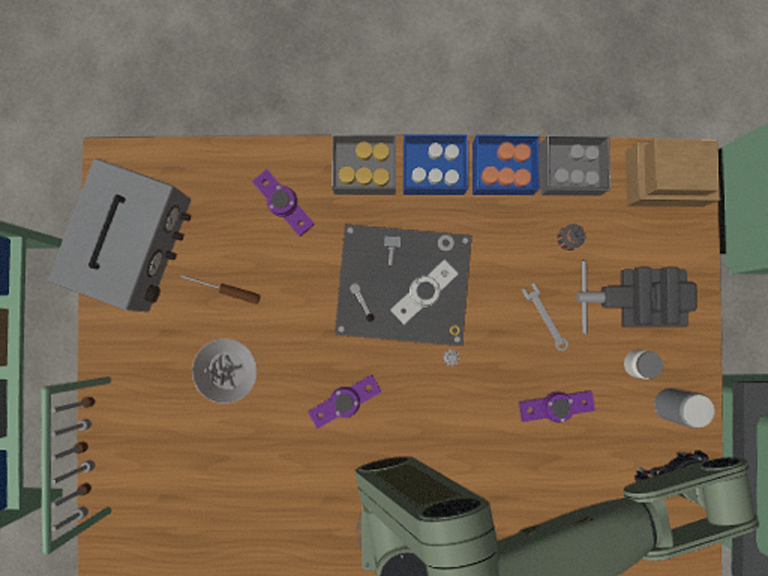

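View pics/wrist0u.png

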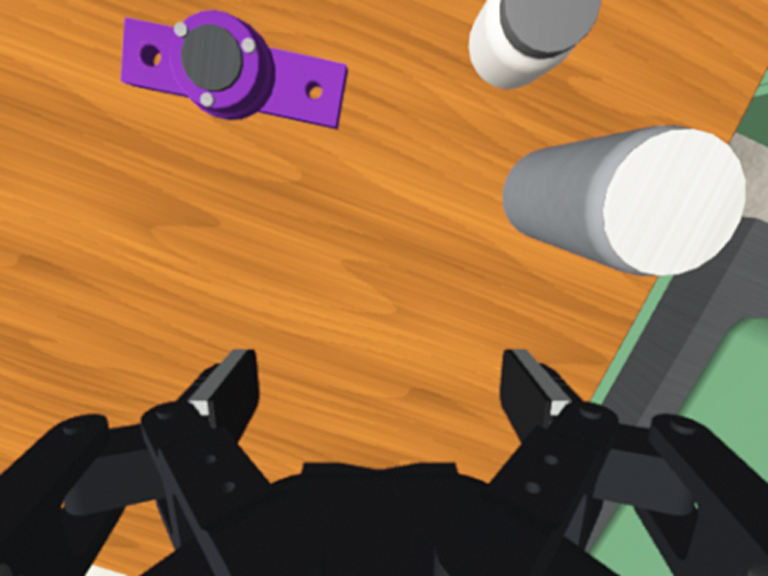

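The top view shows the jig plate at about (335–471, 225–345) in the enlarged picture. The housing's pin end is near (448,272) and its free end near (405,310). The stop screw points down from (391,243), and the catch runs from its hinge at (355,288) to the knob at (370,317). I'll enlarge this area to measure it.

Run:
```python
from h import *
up('top0',(215,140,325,240),7,'t1')
up('scene0',(180,160,310,270),6,'s1')
```

```text
(no output)
```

View pics/t1.png

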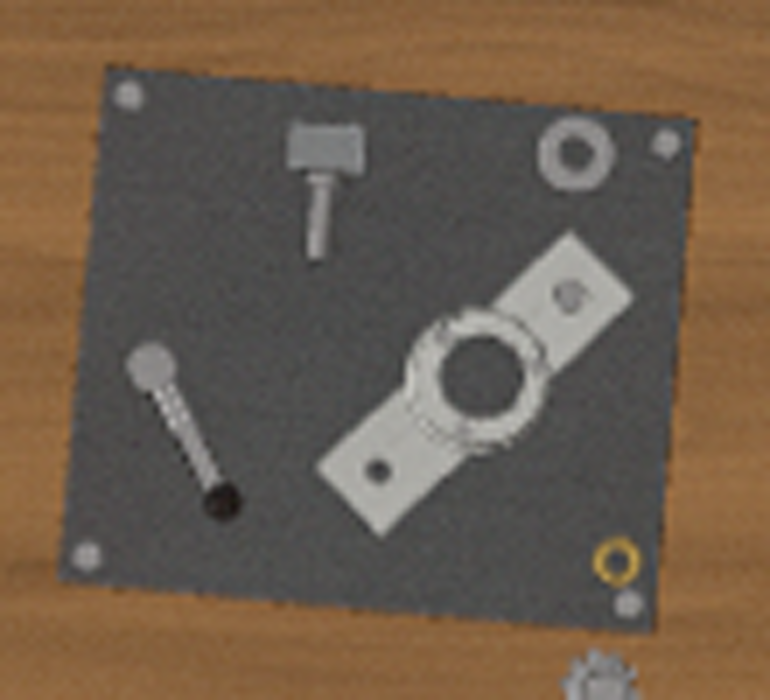

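View pics/s1.png

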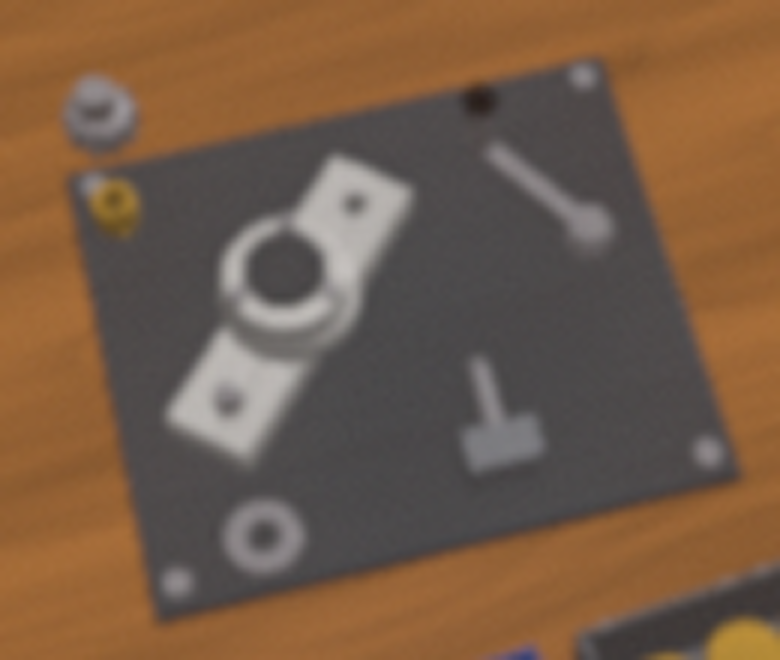

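```bash
cat >> h.py <<'E'
def crop(u,x0,y0,k): return (np.array(u,float)+.5)/k-.5+[x0,y0]
def fit2(L,W):
    L=np.array(L,float);W=np.array(W)[:,:2];lc=L.mean(0);wc=W.mean(0)
    H=(L-lc).T@(W-wc);a=np.arctan2(H[0,1]-H[1,0],H[0,0]+H[1,1])
    R=np.array([[np.cos(a),-np.sin(a)],[np.sin(a),np.cos(a)]]);t=wc-R@lc
    return a,R,t,(W-(L@R.T+t))
E
python3 - <<'E'
from h import *
np.set_printoptions(suppress=True,precision=3)
# jig corners: TL=(x100,y250) TR=(100,-60) BR=(-170,-60) BL=(-170,250)
J=[[100,250],[100,-60],[-170,-60],[-170,250]]
for n,c in [('top0',crop([[107,66],[694,119],[655,632],[59,580]],215,140,7)),('scene0',crop([[738,478],[160,618],[72,176],[604,60]],180,160,6))]:
    W=p2w(n,c,10);a,R,t,r=fit2(J,W);print(n,a,t,r)
    T=lambda p:(np.array(p)-t)@R
    if n=='top0':
        H=crop([[570,231],[635,296],[381,538],[317,466]],215,140,7);Hl=[[-23,-24],[-23,24],[155,24],[155,-24]]
        e=crop([[315,258],[224,502],[150,365],[571,296],[577,153],[617,560]],215,140,7);zz=[21,80,16,40,22,32]
    else:
        H=crop([[248,465],[164,416],[337,153],[414,190]],180,160,6);Hl=[[-23,-24],[-23,24],[155,24],[155,-24]]
        e=crop([[477,357],[480,100],[588,222],[228,400],[263,537],[112,197]],180,160,6);zz=[21,80,16,40,22,32]
    W=p2w(n,H,30);ha,_,ht,hr=fit2(Hl,W);print('housing',ha,'rel',ha-a-np.pi/2,ht,T(ht),hr)
    w=p2w(n,e,zz);print('tip,post,hinge,pin,brg,bush\n',w,'\n',T(w[:,:2]))
E
```

```text
top0 -0.08689428018069377 [ 619.603 -102.331] [[-0.811 -1.207]
 [-1.189  1.774]
 [ 1.012  0.118]
 [ 0.988 -0.684]]
housing 2.325152665093893 rel 0.8412506184796902 [ 619.294 -101.752] [-0.358  0.55 ] [[-0.506 -0.073]
 [ 1.033 -0.485]
 [-1.164  0.371]
 [ 0.637  0.187]]
tip,post,hinge,pin,brg,bush
 [[ 638.791   28.716   21.   ]
 [ 511.854   74.599   80.   ]
 [ 583.799  113.8     16.   ]
 [ 617.722 -101.616   40.   ]
 [ 693.333 -106.686   22.   ]
 [ 483.216 -125.382   32.   ]] 
 [[   7.743  132.218]
 [-122.697  166.912]
 [ -54.426  212.208]
 [  -1.935    0.549]
 [  73.83     2.06 ]
 [-133.871  -34.8  ]]
scene0 -0.09704712108070025 [ 621.668 -103.986] [[-2.402 -3.334]
 [-1.049  3.268]
 [ 1.901  1.88 ]
 [ 1.55  -1.814]]
housing 2.3140660013900005 rel 0.8403167956758044 [ 621.258 -103.843] [-0.422  0.103] [[ 4.089 -0.578]
 [-1.829 -0.878]
 [-1.843  0.922]
 [-0.417  0.534]]
tip,post,hinge,pin,brg,bush
 [[ 636.443   26.729   21.   ]
 [ 521.561   70.205   80.   ]
 [ 577.432  111.859   16.   ]
 [ 624.839 -104.623   40.   ]
 [ 695.485 -109.161   22.   ]
 [ 482.687 -128.516   32.   ]] 
 [[   2.04   131.531]
 [-116.514  163.671]
 [ -64.942  210.543]
 [   3.218   -0.327]
 [  73.971    2.001]
 [-135.951  -37.881]]
```

Call:
{"name": "apply_moves", "arguments": {"delta_pos": [[30,-26,0],[60,-51,0],[90,-77,0],[120,-102,0],[150,-128,0]], "turn": [[0,0,0],[0,0,0],[0,0,0],[0,0,0],[0,0,0]], "claw": 1, "squeeze": 20}}

```text
time_s: 0.57
tcp_pos: [294.7, -365.9, 230.2]
tcp_rot: [[0.939, 0.343, -0.0], [0.343, -0.939, 0.002], [0.0, -0.002, -1.0]]
wrist_force: [0.6, -0.2, 0.1]
width: 0.298
```

Call:
{"name": "apply_moves", "arguments": {"delta_pos": [[31,-26,0],[62,-53,0],[93,-80,0],[124,-106,0],[155,-132,0]], "turn": [[0,0,0],[0,0,0],[0,0,0],[0,0,0],[0,0,0]]}}

```text
time_s: 0.98
tcp_pos: [395.4, -186.8, 230.5]
tcp_rot: [[0.94, 0.342, -0.0], [0.342, -0.94, 0.002], [0.001, -0.002, -1.0]]
wrist_force: [0.0, -1.4, -0.3]
width: -0.0
```

Call:
{"name": "apply_moves", "arguments": {"delta_pos": [[30,-26,0],[60,-51,0],[90,-77,0],[110,-94,0],[124,-106,0]], "turn": [[0,0,0],[0,0,0],[0,0,0],[0,0,0],[0,0,0]]}}

```text
time_s: 1.4
tcp_pos: [476.3, -41.9, 230.6]
tcp_rot: [[0.939, 0.345, -0.0], [0.345, -0.939, 0.003], [0.001, -0.003, -1.0]]
wrist_force: [-0.9, -0.7, -1.2]
width: -0.002
```

Run:
```python
from h import *
np.set_printoptions(suppress=True,precision=3)
snap('wrist','w1');up('w1',(0,0,512,384),1.5,'w1u');o=get_obs();print(o['tcp_pos'],o['wrist_force'],o['joints'],o['width'])
```

```text
[477.265 -40.142 230.667] [0.734 1.476 0.536] [-0.268 -0.     1.77   0.005  1.372  0.948] -0.003560984830389084
```

View pics/w1u.png

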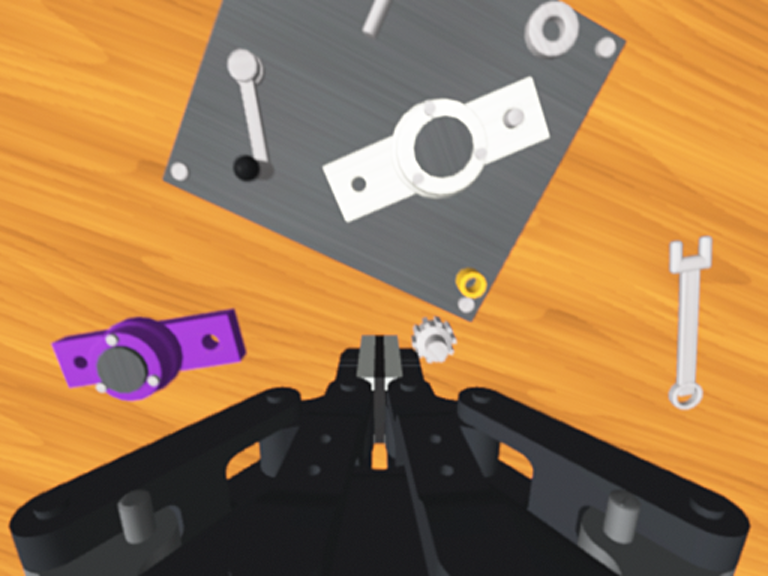

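The wrist view from above shows the free end of the flange near (335,190), the knob at (247,168), the hinge at (243,65) and the screw tip at (370,30). The closed gripper's knuckles spread wide, so I'll check how high they sit before going near the bell.

Run:
```python
from h import *
np.set_printoptions(suppress=True,precision=1)
s=snapshot('wrist');E=np.array(s['hand_eye']);print(E)
pts={'tipL':(365,337),'tipR':(396,337),'tipLback':(340,350),'tipbackR':(420,350),'barEndL':(15,520),'pinL':(138,500),'barTopL':(280,390),'barTopR':(478,390),'barEndR':(745,520),'leftbarouter':(45,500)}
px=np.array([p for p in pts.values()],float)/1.5
u=cv2.undistortPoints(px.reshape(-1,1,2),s['mtx'],s['distortion']).reshape(-1,2)
r=np.c_[u[:,0],-u[:,1],-np.ones(len(u))]@E[:3,:3].T;c=E[:3,3]
for x in (12,0):
  k=(x-c[0])/r[:,0]
  for n,q in zip(pts,c+r*k[:,None]):print(x,n,q)
```

```text
[[  -0.     1.     0.3   65. ]
 [   1.    -0.     0.     0.1]
 [   0.     0.3   -1.  -142.8]
 [   0.     0.     0.     1. ]]
12 tipL [12.  -4.9 -9.6]
12 tipR [12.   6.1 -9.6]
12 tipLback [ 12.  -12.6 -21. ]
12 tipbackR [ 12.   13.4 -21. ]
12 barEndL [ 12.  -59.6 -91.2]
12 pinL [ 12.  -41.7 -86. ]
12 barTopL [ 12.  -26.  -47.2]
12 barTopR [ 12.   26.2 -47.2]
12 barEndR [ 12.   60.2 -91.1]
12 leftbarouter [ 12.  -58.1 -86.7]
0 tipL [ 0.  -6.  20.5]
0 tipR [ 0.   7.4 20.5]
0 tipLback [  0.  -15.5   6.6]
0 tipbackR [ 0.  16.4  6.6]
0 barEndL [  0.  -73.2 -79.5]
0 pinL [  0.  -51.1 -73.2]
0 barTopL [  0.  -31.9 -25.6]
0 barTopR [  0.   32.  -25.6]
0 barEndR [  0.   73.8 -79.4]
0 leftbarouter [  0.  -71.2 -73.9]
```

Run:
```python
from h import *
np.set_printoptions(suppress=True,precision=3)
f=lambda p:crop(p,0,0,1.5)
W=p2w('w1',f([[531,77],[550,137],[347,222],[323,166]]),30)
a,R,t,r=fit2([[-23,-24],[-23,24],[155,24],[155,-24]],W);print(a,t,r)
print(p2w('w1',f([[247,168],[243,65],[514,118],[370,30],[471,283]]),[80,18,40,21,32]))
W=p2w('w1',f([[625,41],[473,321],[163,180]]),10);print(fit2([[100,-60],[-170,-60],[-170,250]],W))
```

```text
2.315365617584631 [ 619.979 -102.009] [[-0.176  0.372]
 [ 0.105 -0.444]
 [-0.403 -0.337]
 [ 0.473  0.409]]
[[ 514.222   71.344   80.   ]
 [ 585.396  115.73    18.   ]
 [ 618.369  -99.921   40.   ]
 [ 642.912   27.856   21.   ]
 [ 484.707 -123.233   32.   ]]
(np.float64(-0.08538578787701348), array([[ 0.996,  0.085],
       [-0.085,  0.996]]), array([ 620.691, -101.3  ]), array([[-2.67 ,  1.63 ],
       [ 1.588, -0.005],
       [ 1.082, -1.625]]))
```

Call:
{"name": "apply_moves", "arguments": {"delta_pos": [[0,0,35],[0,0,70],[0,0,105],[0,0,140],[0,0,165]], "turn": [[0,0,0],[0,0,0],[0,0,0],[0,0,0],[0,0,0]]}}

```text
time_s: 1.92
tcp_pos: [473.7, -42.1, 62.5]
tcp_rot: [[0.938, 0.346, -0.005], [0.346, -0.938, 0.004], [-0.003, -0.005, -1.0]]
wrist_force: [-1.0, 0.4, -0.3]
width: 0.005
```

Call:
{"name": "apply_moves", "arguments": {"delta_pos": [[0,0,15],[0,0,27],[0,0,37],[0,0,42],[0,0,42]], "turn": [[0,0,0],[0,0,0],[0,0,0],[0,0,0],[0,0,0]]}}

```text
time_s: 2.33
tcp_pos: [472.5, -42.3, 19.6]
tcp_rot: [[0.938, 0.345, -0.007], [0.345, -0.938, 0.004], [-0.005, -0.006, -1.0]]
wrist_force: [-0.8, 0.6, 0.4]
width: 0.001
```

Call:
{"name": "apply_moves", "arguments": {"delta_pos": [[6,-2,0],[12,-4,0],[18,-6,0],[21,-7,0],[23,-7,0]], "turn": [[0,0,0],[0,0,0],[0,0,0],[0,0,0],[0,0,0]]}}

```text
time_s: 2.75
tcp_pos: [493.0, -27.3, 20.3]
tcp_rot: [[0.938, 0.346, -0.005], [0.346, -0.938, 0.004], [-0.003, -0.005, -1.0]]
wrist_force: [0.8, 0.4, 0.0]
width: 0.001
```

Call:
{"name": "apply_moves", "arguments": {"delta_pos": [[1.5,0,0],[3,-1,0],[4.5,-1.5,0],[6,-2,0],[7,-2,0]], "turn": [[0,0,0],[0,0,0],[0,0,0],[0,0,0],[0,0,0]]}}

```text
time_s: 3.17
tcp_pos: [498.2, -22.9, 20.1]
tcp_rot: [[0.938, 0.347, -0.007], [0.347, -0.938, 0.004], [-0.005, -0.006, -1.0]]
wrist_force: [-1.4, 0.6, 0.7]
width: -0.0
```

Call:
{"name": "apply_moves", "arguments": {"delta_pos": [[3,-2,0],[6,-4,0],[9,-5.5,0],[12,-7,0],[14.5,-8.5,0]], "turn": [[0,0,0],[0,0,0],[0,0,0],[0,0,0],[0,0,0]]}}

```text
time_s: 3.58
tcp_pos: [509.1, -9.6, 20.1]
tcp_rot: [[0.938, 0.347, -0.007], [0.347, -0.938, 0.004], [-0.005, -0.006, -1.0]]
wrist_force: [-1.5, -0.7, 0.1]
width: 0.001
```

Call:
{"name": "apply_moves", "arguments": {"delta_pos": [[3,-1.5,0],[6,-3,0],[9,-4.5,0],[12,-6,0],[15,-7.5,0]], "turn": [[0,0,0],[0,0,0],[0,0,0],[0,0,0],[0,0,0]]}}

```text
time_s: 4.0
tcp_pos: [520.9, 2.9, 20.0]
tcp_rot: [[0.938, 0.347, -0.006], [0.347, -0.938, 0.004], [-0.005, -0.006, -1.0]]
wrist_force: [-0.7, -1.5, -0.6]
width: -0.0
```

Run:
```python
from h import *
np.set_printoptions(suppress=True,precision=3)
snap('top','t2');up('t2',(215,140,325,240),7,'t2u');snap('wrist','w2');up('w2',(0,0,512,384),1.5,'w2u');o=get_obs();print(o['tcp_pos'],o['wrist_force'])
```

```text
[521.13    3.187  20.055] [-0.744 -1.003 -0.164]
```

View pics/w2u.png

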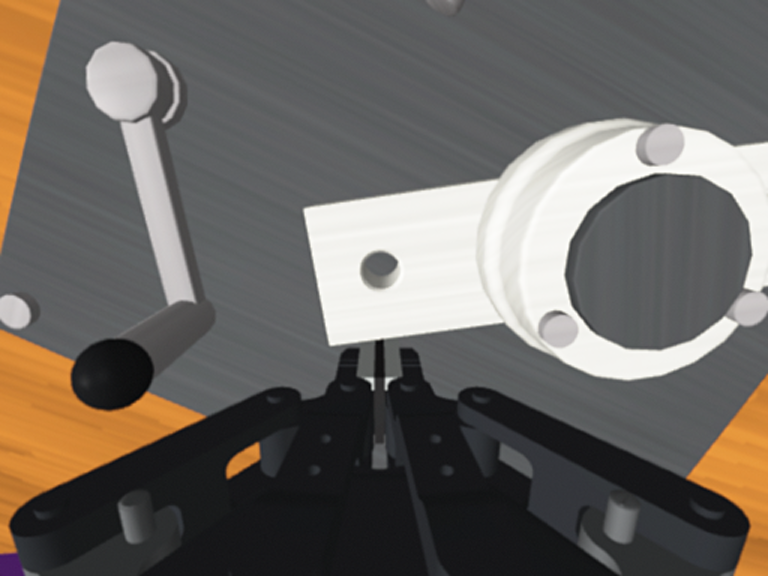

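The finger is against the +y edge close to the free end at (380,340), and the housing is turning freely. I'll keep following the arc.

Call:
{"name": "apply_moves", "arguments": {"delta_pos": [[3.5,-1.5,0],[7,-3,0],[11,-4,0],[15,-5,0],[18,-6.5,0]], "turn": [[0,0,0],[0,0,0],[0,0,0],[0,0,0],[0,0,0]]}}

```text
time_s: 4.52
tcp_pos: [536.3, 15.7, 20.0]
tcp_rot: [[0.938, 0.347, -0.006], [0.347, -0.938, 0.004], [-0.004, -0.006, -1.0]]
wrist_force: [-1.4, -0.4, -0.3]
width: 0.002
```

Call:
{"name": "apply_moves", "arguments": {"delta_pos": [[3.5,-0.7,0],[7,-1.4,0],[11,-2.2,0],[15,-3,0],[18,-3.8,0]], "turn": [[0,0,0],[0,0,0],[0,0,0],[0,0,0],[0,0,0]]}}

```text
time_s: 4.93
tcp_pos: [552.3, 25.7, 20.0]
tcp_rot: [[0.938, 0.347, -0.005], [0.347, -0.938, 0.004], [-0.004, -0.006, -1.0]]
wrist_force: [-0.8, -1.2, 0.7]
width: 0.003
```

Call:
{"name": "apply_moves", "arguments": {"delta_pos": [[2,-0.2,0],[4,-0.4,0],[6,-0.6,0],[8,-0.8,0],[9.5,-1,0]], "turn": [[0,0,0],[0,0,0],[0,0,0],[0,0,0],[0,0,0]]}}

```text
time_s: 5.35
tcp_pos: [561.0, 30.0, 20.0]
tcp_rot: [[0.938, 0.347, -0.005], [0.347, -0.938, 0.004], [-0.004, -0.006, -1.0]]
wrist_force: [-1.1, -1.7, -0.0]
width: -0.002
```

Run:
```python
from h import *
np.set_printoptions(suppress=True,precision=3)
snap('wrist','w3');up('w3',(0,0,512,384),1.5,'w3u');o=get_obs();print(o['tcp_pos'],o['wrist_force'])
```

```text
[561.313  30.129  20.029] [-0.198 -1.695 -0.653]
```

View pics/w3u.png

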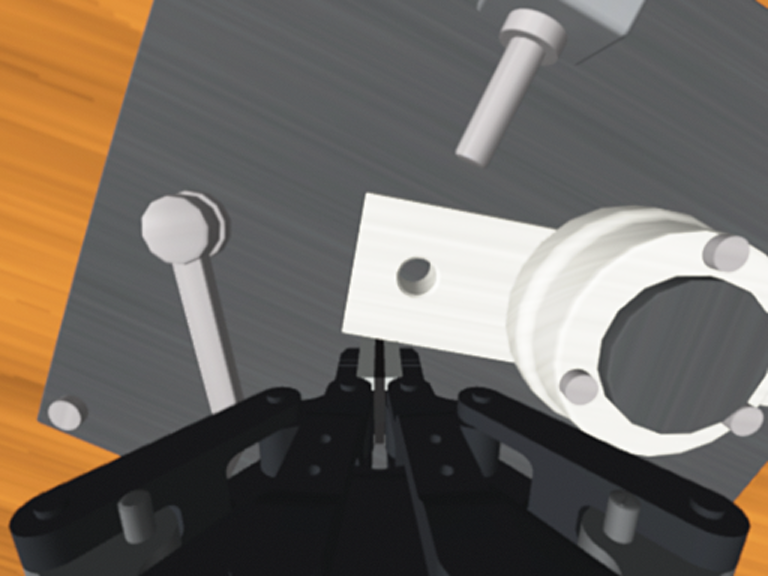

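Run:
```python
from h import *
np.set_printoptions(suppress=True,precision=3)
f=lambda p:crop(p,0,0,1.5)
A=p2w('w3',f([[367,193],[556,229],[343,332]]),30)
tip=p2w('w3',f([[457,152],[487,165],[472,160]]),[21,21,21])
print(A,tip)
d=A[1]-A[0];th=np.arctan2(-d[1],-d[0]);print('theta',th, 'width',A[0]-A[2])
n=np.array([-np.sin(th),np.cos(th)]);print('gap',[(t[:2]-A[0,:2])@n for t in tip])
```

```text
[[617.444  54.953  30.   ]
 [628.292  -6.982  30.   ]
 [569.946  46.739  30.   ]] [[640.089  31.583  21.   ]
 [639.787  20.502  21.   ]
 [639.493  25.873  21.   ]]
theta 1.74418591633631 width [47.498  8.213  0.   ]
gap [np.float64(-18.27378355739532), np.float64(-16.06404473522805), np.float64(-16.701516818583467)]
```

Call:
{"name": "apply_moves", "arguments": {"delta_pos": [[2.5,0,0],[5,0,0],[7.5,0,0],[10,0,0],[12,0,0]], "turn": [[0,0,0],[0,0,0],[0,0,0],[0,0,0],[0,0,0]]}}

```text
time_s: 5.82
tcp_pos: [572.9, 34.4, 20.0]
tcp_rot: [[0.938, 0.347, -0.005], [0.347, -0.938, 0.004], [-0.003, -0.006, -1.0]]
wrist_force: [-0.5, -1.0, -0.3]
width: 0.003
```

Call:
{"name": "apply_moves", "arguments": {"delta_pos": [[0.4,0,0],[0.8,0,0],[1.2,0.1,0],[1.6,0.1,0],[2,0.2,0]], "turn": [[0,0,0],[0,0,0],[0,0,0],[0,0,0],[0,0,0]]}}

```text
time_s: 6.23
tcp_pos: [574.7, 35.0, 20.0]
tcp_rot: [[0.938, 0.347, -0.005], [0.347, -0.938, 0.004], [-0.003, -0.006, -1.0]]
wrist_force: [-1.8, -1.3, 0.7]
width: -0.0
```

Run:
```python
from h import *
np.set_printoptions(suppress=True,precision=3)
snap('wrist','w4');up('w4',(200,80,380,260),4,'w4u');o=get_obs();print(o['tcp_pos'],o['wrist_force'])
```

```text
[574.858  34.965  19.999] [-1.654  0.25   0.185]
```

View pics/w4u.png

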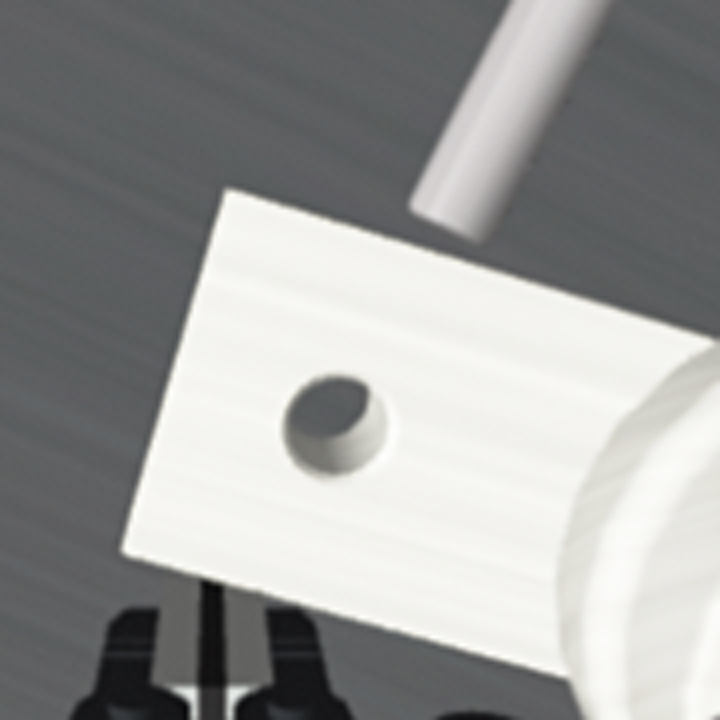

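The flange edge is now only a few mm from the screw tip (tip at (450,225) in the crop), so I'll creep in.

Call:
{"name": "apply_moves", "arguments": {"delta_pos": [[0.4,0,0],[0.8,0,0],[1.2,0.1,0],[1.6,0.1,0],[2,0.2,0]], "turn": [[0,0,0],[0,0,0],[0,0,0],[0,0,0],[0,0,0]]}}

```text
time_s: 6.7
tcp_pos: [576.8, 35.5, 20.0]
tcp_rot: [[0.938, 0.347, -0.005], [0.347, -0.938, 0.004], [-0.003, -0.006, -1.0]]
wrist_force: [-1.4, -0.3, 0.5]
width: 0.0
```

Call:
{"name": "apply_moves", "arguments": {"delta_pos": [[0.4,0,0],[0.8,0,0],[1.1,0.1,0],[1.4,0.1,0],[1.4,0.1,0]], "turn": [[0,0,0],[0,0,0],[0,0,0],[0,0,0],[0,0,0]]}}

```text
time_s: 7.12
tcp_pos: [577.6, 35.7, 19.9]
tcp_rot: [[0.938, 0.347, -0.006], [0.347, -0.938, 0.004], [-0.005, -0.006, -1.0]]
wrist_force: [-4.5, -2.6, 2.3]
width: -0.0
```

Call:
{"name": "apply_moves", "arguments": {"delta_pos": [[0.7,0.1,0],[0.8,0.1,0],[0.9,0.1,0],[0.9,0.1,0]], "turn": [[0,0,0],[0,0,0],[0,0,0],[0,0,0]]}}

```text
time_s: 7.45
tcp_pos: [577.7, 35.8, 19.8]
tcp_rot: [[0.938, 0.347, -0.008], [0.347, -0.938, 0.004], [-0.006, -0.006, -1.0]]
wrist_force: [-5.0, -2.4, 2.3]
width: -0.001
```

Call:
{"name": "apply_moves", "arguments": {"delta_pos": [[1.1,0.1,0],[1.3,0.1,0],[1.5,0.1,0],[1.7,0.1,0],[1.8,0.1,0]], "turn": [[0,0,0],[0,0,0],[0,0,0],[0,0,0],[0,0,0]]}}

```text
time_s: 7.87
tcp_pos: [577.8, 36.0, 19.6]
tcp_rot: [[0.938, 0.347, -0.012], [0.347, -0.938, 0.003], [-0.01, -0.007, -1.0]]
wrist_force: [-7.4, -3.0, 5.2]
width: 0.001
```

Call:
{"name": "apply_moves", "arguments": {"delta_pos": [[1.9,0,0],[1.9,0,0],[1.9,0,0]], "turn": [[0,0,0],[0,0,0],[0,0,0]]}}

```text
time_s: 8.12
tcp_pos: [577.8, 36.3, 19.4]
tcp_rot: [[0.938, 0.347, -0.016], [0.347, -0.938, 0.003], [-0.014, -0.008, -1.0]]
wrist_force: [-7.0, -3.4, 5.1]
width: -0.0
```

Call:
{"name": "apply_moves", "arguments": {"delta_pos": [[2.2,0,-0.3],[2.4,0,-0.4],[2.5,0,-0.5],[2.5,0,-0.5],[2.5,0,-0.5]], "turn": [[0,0,0],[0,0,0],[0,0,0],[0,0,0],[0,0,0]]}}

```text
time_s: 8.53
tcp_pos: [577.8, 36.5, 19.4]
tcp_rot: [[0.937, 0.348, -0.021], [0.348, -0.938, 0.002], [-0.02, -0.009, -1.0]]
wrist_force: [-8.1, -4.7, 4.6]
width: -0.002
```

Call:
{"name": "apply_moves", "arguments": {"delta_pos": [[2.5,0,-0.5],[2.5,0,-0.5],[2.5,0,-0.5],[2.5,0,-0.5],[2.5,0,-0.5]], "turn": [[0,0,0],[0,0,0],[0,0,0],[0,0,0],[0,0,0]]}}

```text
time_s: 8.95
tcp_pos: [577.8, 36.7, 19.3]
tcp_rot: [[0.937, 0.348, -0.027], [0.348, -0.938, 0.0], [-0.025, -0.01, -1.0]]
wrist_force: [-7.5, -4.4, 4.7]
width: -0.002
```

Call:
{"name": "apply_moves", "arguments": {"delta_pos": [[-1,0,0],[-4,-1,0],[-8,-3,0],[-12,-4,0],[-15,-5,-2]], "turn": [[0,0,0],[0,0,0],[0,0,0],[0,0,0],[0,0,0]]}}

```text
time_s: 9.37
tcp_pos: [561.5, 36.5, 21.5]
tcp_rot: [[0.937, 0.348, -0.027], [0.348, -0.937, 0.001], [-0.025, -0.01, -1.0]]
wrist_force: [0.5, -0.1, 0.1]
width: 0.0
```

Call:
{"name": "apply_moves", "arguments": {"delta_pos": [[0,0,-20],[0,0,-45],[0,0,-75],[0,0,-100],[0,0,-115]], "turn": [[0,0,0],[0,0,0],[0,0,0],[0,0,0],[0,0,0]]}}

```text
time_s: 9.78
tcp_pos: [566.6, 36.4, 140.2]
tcp_rot: [[0.937, 0.348, -0.021], [0.348, -0.937, 0.001], [-0.019, -0.008, -1.0]]
wrist_force: [0.6, 0.3, 0.8]
width: -0.005
```

Run:
```python
from h import *
np.set_printoptions(suppress=True,precision=3)
snap('wrist','w5');up('w5',(0,0,512,384),1.5,'w5u');o=get_obs();print(o['tcp_pos'],o['wrist_force'],o['tcp_rot'],o['joints'])
```

```text
[568.475  36.352 142.797] [0.615 0.216 2.26 ] [[ 0.937  0.348 -0.016]
 [ 0.348 -0.937  0.   ]
 [-0.015 -0.006 -1.   ]] [-0.087  0.292  1.628 -0.001  1.237  1.128]
```

View pics/w5u.png

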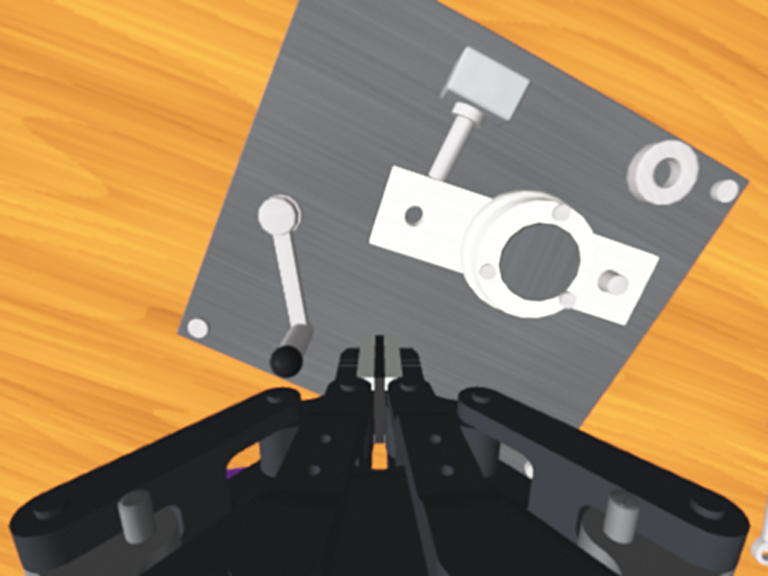

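The flange now touches the screw tip at about (437,180). I'll measure where the housing and the catch are now.

Run:
```python
from h import *
np.set_printoptions(suppress=True,precision=3)
f=lambda p:crop(p,0,0,1.5)
W=p2w('w5',f([[658,257],[626,325],[370,243],[392,166]]),30)
a,R,t,r=fit2([[-23,-24],[-23,24],[155,24],[155,-24]],W);print(a,a+.087-np.pi/2,t,r)
k=p2w('w5',f([[287,361],[278,216],[300,325]]),[80,18,20]);print(k)
h=k[1,:2]
t=np.array([620,-102]);
# post closed: circle about hinge radius 80 meets housing y=32
hj=np.array([-55,210]);c,s=np.cos(-.087),np.sin(-.087);hw=t+np.array([[c,-s],[s,c]])@hj;print('hinge',hw)
for al in np.arange(-2.8,-1.2,.1):
    p=hw+80*np.array([np.cos(al),np.sin(al)]);print(round(al,2),p,((p-t)@R))
```

```text
1.6188719002880225 0.13507557349312593 [ 619.638 -102.207] [[-0.093  0.048]
 [-0.222 -1.576]
 [ 0.034  0.126]
 [ 0.281  1.402]]
[[519.321  73.471  80.   ]
 [582.023 113.24   18.   ]
 [515.79   77.208  20.   ]]
hinge [583.455 111.985]
-2.8 [508.077  85.186] [192.348 102.798]
-2.7 [511.129  77.794] [184.819 100.105]
-2.6 [514.904  70.745] [177.596  96.673]
-2.5 [519.363  64.107] [170.751  92.538]
-2.4 [524.463  57.948] [164.354  87.74 ]
-2.3 [530.153  52.328] [158.468  82.327]
-2.2 [536.375  47.305] [153.151  76.353]
-2.1 [543.067  42.928] [148.458  69.879]
-2.0 [550.163  39.241] [144.434  62.968]
-1.9 [557.592  36.281] [141.12   55.691]
-1.8 [565.279  34.077] [138.549  48.119]
-1.7 [573.147  32.652] [136.748  40.327]
-1.6 [581.119  32.019] [135.732  32.396]
-1.5 [589.114  32.185] [135.514  24.402]
-1.4 [597.052  33.149] [136.095  16.426]
-1.3 [604.855  34.9  ] [137.47    8.549]
```

Call:
{"name": "apply_moves", "arguments": {"delta_pos": [[-11,-16,0],[-22,-32,0],[-34,-49,0],[-46,-66,0],[-57,-82,0]], "turn": [[0,0,7],[0,0,14],[0,0,21],[0,0,28],[0,0,35]]}}

```text
time_s: 10.25
tcp_pos: [484.9, 94.0, 143.3]
tcp_rot: [[0.966, -0.258, -0.017], [-0.258, -0.966, 0.0], [-0.017, 0.004, -1.0]]
wrist_force: [1.1, -1.0, 0.5]
width: -0.001
```

Call:
{"name": "apply_moves", "arguments": {"delta_pos": [[0,0,0],[0,0,0],[0,0,0],[0,0,0]], "turn": [[0,0,7],[0,0,14],[0,0,20],[0,0,20]]}}

```text
time_s: 10.58
tcp_pos: [484.3, 94.3, 142.7]
tcp_rot: [[0.819, -0.574, -0.018], [-0.574, -0.819, 0.001], [-0.015, 0.01, -1.0]]
wrist_force: [-0.0, -0.2, 0.0]
width: 0.001
```

Run:
```python
from h import *
np.set_printoptions(suppress=True,precision=3)
snap('wrist','w6');up('w6',(0,0,512,384),1.5,'w6u');o=get_obs();print(o['tcp_pos'],o['wrist_force'],o['tcp_rot'],o['joints'])
```

```text
[484.443  94.154 142.776] [-0.208 -0.772 -1.374] [[ 0.821 -0.571 -0.018]
 [-0.571 -0.821  0.001]
 [-0.015  0.01  -1.   ]] [0.016 0.14  1.815 0.001 1.204 2.194]
```

View pics/w6u.png

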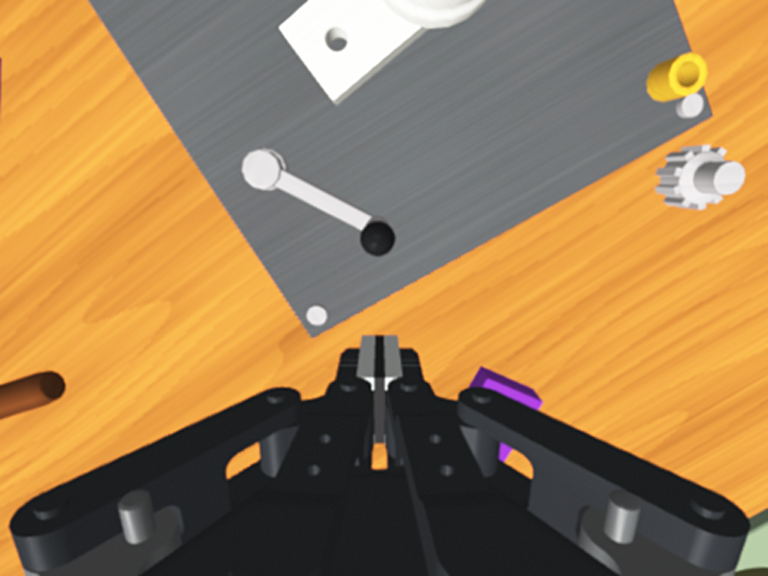

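The knob at (377,237) is straight ahead along tool x. Before lowering I'll check the clearance to the purple look-alike.

Run:
```python
from h import *
np.set_printoptions(suppress=True,precision=1)
f=lambda p:crop(p,0,0,1.5)
print(p2w('top0',f([[378,377],[371,397],[312,427],[308,410],[344,398]]),[20,20,20,20,60]))
print(p2w('w6',f([[541,402],[377,237]]),[20,80]))
```

```text
[[370.   56.5  20. ]
 [322.3  73.2  20. ]
 [250.4 214.2  20. ]
 [291.  223.8  20. ]
 [323.5 135.7  60. ]]
[[335.7  49.1  20. ]
 [514.7  73.5  80. ]]
```

Call:
{"name": "apply_moves", "arguments": {"delta_pos": [[0,0,30],[0,0,60],[0,0,85],[0,0,102],[0,0,110]], "turn": [[0,0,0],[0,0,0],[0,0,0],[0,0,0],[0,0,0]]}}

```text
time_s: 11.05
tcp_pos: [479.8, 94.1, 29.7]
tcp_rot: [[0.822, -0.569, -0.023], [-0.569, -0.822, 0.001], [-0.02, 0.013, -1.0]]
wrist_force: [0.3, 0.4, 0.4]
width: 0.0
```

Call:
{"name": "apply_moves", "arguments": {"delta_pos": [[3,0,0],[6,0,0],[9,0,0],[11,0,0],[13,0,0]], "turn": [[0,0,0],[0,0,0],[0,0,0],[0,0,0],[0,0,0]]}}

```text
time_s: 11.47
tcp_pos: [492.2, 86.5, 30.9]
tcp_rot: [[0.822, -0.569, -0.02], [-0.569, -0.822, 0.001], [-0.017, 0.011, -1.0]]
wrist_force: [0.3, -0.8, 0.9]
width: -0.001
```

```bash
cat > wp.py <<'E'
from h import *
import sys
from scipy.spatial.transform import Rotation as Ro
def go(als,D=19,zt=32):
    o=get_obs();R=np.array(o['tcp_rot']);p=np.array(o['tcp_pos']);yaw0=np.degrees(np.arctan2(R[1,0],R[0,0]))
    hw=np.array([583.5,112.])
    print('yaw',yaw0,'p',p,'F',o['wrist_force'])
    for al in als:
        post=hw+80*np.array([np.cos(al),np.sin(al)]);y=np.degrees(al)+90;y=max(-35,y)
        n=np.array([np.cos(np.radians(y)),np.sin(np.radians(y))])
        f=post-D*n
        print(round(al,2),np.round(R.T@(np.array([*f,zt])-p),1),'turn z',round(yaw0-y,1))
if __name__=='__main__': go([float(x) for x in sys.argv[1:]])
E
python3 wp.py -2.64 -2.6 -2.55 -2.5 -2.45 -2.4 -2.35 -2.3 -2.25 -2.2 -2.1
```

```text
yaw -34.69862167753707 p [492.23231272  86.47285744  30.85092717] F [ 0.2782945  -0.77234151  0.92578055]
-2.64 [ 5.7 -1.5 -1.3] turn z 0.3
-2.6 [ 8.6 -0.1 -1.3] turn z 0.3
-2.55 [12.3  1.5 -1.3] turn z 0.3
-2.5 [16.   2.8 -1.4] turn z 0.3
-2.45 [19.9  4.  -1.4] turn z 0.3
-2.4 [23.7  5.  -1.5] turn z 0.3
-2.35 [27.7  5.8 -1.6] turn z 0.3
-2.3 [31.6  6.4 -1.6] turn z 0.3
-2.25 [35.6  6.8 -1.7] turn z 0.3
-2.2 [39.6  7.  -1.7] turn z 0.3
-2.1 [47.6  8.3 -1.9] turn z -4.4
```

Call:
{"name": "apply_moves", "arguments": {"delta_pos": [[2,0,0],[4,-0.5,0],[6,-1,-1],[8,0,-1],[10,0.5,-1]], "turn": [[0,0,0],[0,0,0],[0,0,0],[0,0,0],[0,0,0]]}}

```text
time_s: 11.88
tcp_pos: [499.3, 80.3, 31.4]
tcp_rot: [[0.822, -0.569, -0.022], [-0.569, -0.822, 0.001], [-0.019, 0.012, -1.0]]
wrist_force: [-2.4, -0.1, 0.3]
width: -0.001
```

Call:
{"name": "apply_moves", "arguments": {"delta_pos": [[3,1,0],[6,2.2,0],[9,3.2,0],[12,4,0],[15,4.6,0]], "turn": [[0,0,0],[0,0,0],[0,0,0],[0,0,0],[0,0,0]]}}

```text
time_s: 12.3
tcp_pos: [508.9, 67.6, 30.9]
tcp_rot: [[0.822, -0.569, -0.023], [-0.569, -0.822, 0.001], [-0.019, 0.013, -1.0]]
wrist_force: [-3.7, 0.1, -0.1]
width: -0.002
```

Run:
```python
from h import *
np.set_printoptions(suppress=True,precision=3)
snap('wrist','w7');up('w7',(0,0,512,384),1.5,'w7u')
from wp import go
go(np.arange(-2.45,-1.65,.05))
```

```text
yaw -34.71047176195853 p [509.813  67.255  31.145] F [-1.896 -0.102 -1.202]
-2.45 [-5.5 -1.8 -0.8] turn z 0.3
-2.4 [-1.6 -0.8 -0.8] turn z 0.3
-2.35 [ 2.3 -0.  -0.9] turn z 0.3
-2.3 [ 6.2  0.6 -1. ] turn z 0.3
-2.25 [10.2  1.  -1. ] turn z 0.3
-2.2 [14.2  1.2 -1.1] turn z 0.3
-2.15 [18.2  1.7 -1.2] turn z -1.5
-2.1 [22.3  2.5 -1.2] turn z -4.4
-2.05 [26.3  3.  -1.3] turn z -7.3
-2.0 [30.4  3.4 -1.4] turn z -10.1
-1.95 [34.5  3.5 -1.4] turn z -13.0
-1.9 [38.6  3.4 -1.5] turn z -15.8
-1.85 [42.7  3.1 -1.6] turn z -18.7
-1.8 [46.8  2.7 -1.6] turn z -21.6
-1.75 [50.9  2.  -1.7] turn z -24.4
-1.7 [54.9  1.1 -1.8] turn z -27.3
-1.65 [58.9 -0.  -1.9] turn z -30.2
```

View pics/w7u.png

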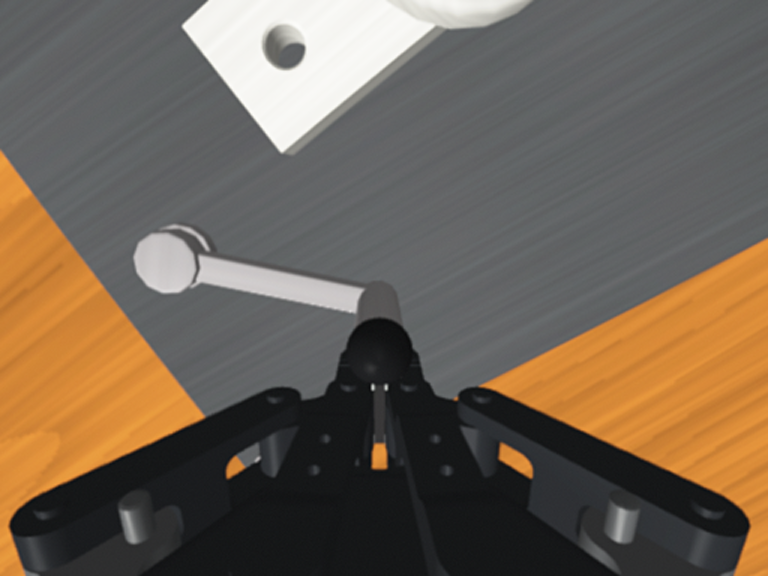

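The finger is pushing the post squarely, with the knob centred at (380,350), and the catch follows. I'll continue.

Call:
{"name": "apply_moves", "arguments": {"delta_pos": [[3,0,0],[6,0.5,-0.5],[9,0.9,-0.5],[12,1.1,-1],[15,1.3,-1]], "turn": [[0,0,0],[0,0,0],[0,0,0],[0,0,0],[0,0,0]]}}

```text
time_s: 12.77
tcp_pos: [521.8, 57.5, 31.9]
tcp_rot: [[0.822, -0.569, -0.021], [-0.569, -0.822, 0.0], [-0.017, 0.012, -1.0]]
wrist_force: [-2.7, 0.6, 0.3]
width: -0.002
```

```bash
python3 wp.py -2.2 -2.15 -2.1 -2.05 -2.0 -1.95 -1.9 -1.85 -1.8
```

```text
yaw -34.70879790190576 p [521.77976373  57.45330752  31.93612917] F [-2.72901384  0.6261834   0.33617017]
-2.2 [-1.2 -0.1 -0. ] turn z 0.3
-2.15 [ 2.8  0.5 -0.1] turn z -1.5
-2.1 [ 6.9  1.2 -0.2] turn z -4.4
-2.05 [10.9  1.8 -0.2] turn z -7.3
-2.0 [15.   2.1 -0.3] turn z -10.1
-1.95 [19.1  2.2 -0.4] turn z -13.0
-1.9 [23.2  2.2 -0.4] turn z -15.8
-1.85 [27.3  1.9 -0.5] turn z -18.7
-1.8 [31.4  1.4 -0.6] turn z -21.6
```

Call:
{"name": "apply_moves", "arguments": {"delta_pos": [[3,0.5,0],[7,1.2,0],[11,1.8,0],[15,2.1,0],[19,2.2,0]], "turn": [[0,0,-1.5],[0,0,-4],[0,0,-7],[0,0,-10],[0,0,-13]]}}

```text
time_s: 13.18
tcp_pos: [536.7, 44.5, 31.9]
tcp_rot: [[0.93, -0.367, -0.02], [-0.367, -0.93, 0.0], [-0.019, 0.007, -1.0]]
wrist_force: [-2.3, 0.7, 2.2]
width: 0.0
```

Run:
```python
from h import *
np.set_printoptions(suppress=True,precision=3)
snap('wrist','w8');up('w8',(0,0,512,384),1.5,'w8u')
from wp import go
go(np.arange(-1.95,-1.55,.05))
```

```text
yaw -21.485128951057646 p [537.818  44.045  32.129] F [ 0.008 -0.147 -0.299]
-1.95 [-1.7 -0.   0.2] turn z 0.2
-1.9 [2.3 0.8 0.1] turn z -2.6
-1.85 [6.4 1.5 0. ] turn z -5.5
-1.8 [10.4  1.9 -0. ] turn z -8.4
-1.75 [14.5  2.2 -0.1] turn z -11.2
-1.7 [18.7  2.3 -0.2] turn z -14.1
-1.65 [22.8  2.1 -0.2] turn z -16.9
-1.6 [26.9  1.7 -0.3] turn z -19.8
```

View pics/w8u.png

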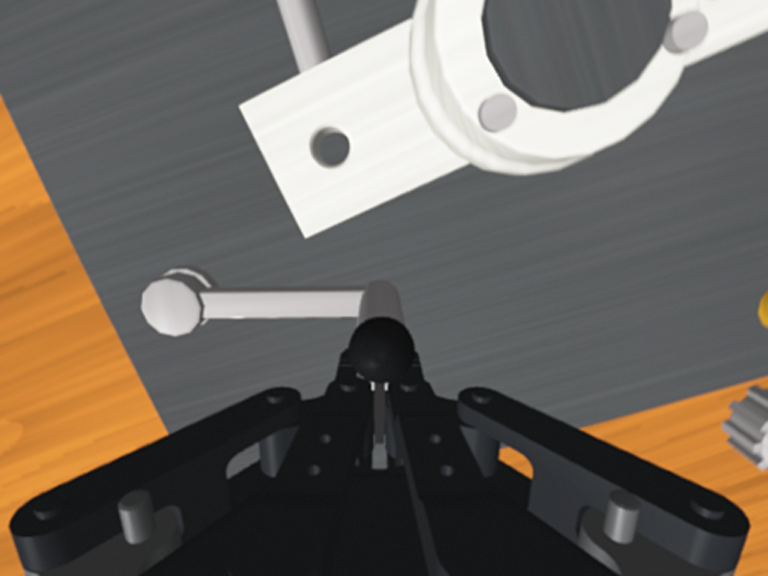

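Call:
{"name": "apply_moves", "arguments": {"delta_pos": [[3,0.8,0],[6.4,1.5,0],[9.5,1.9,0],[12,2,0],[14.5,2.2,0]], "turn": [[0,0,-2.5],[0,0,-5.5],[0,0,-8],[0,0,-9.5],[0,0,-11]]}}

```text
time_s: 13.65
tcp_pos: [551.2, 36.7, 32.2]
tcp_rot: [[0.983, -0.182, -0.017], [-0.182, -0.983, -0.0], [-0.017, 0.003, -1.0]]
wrist_force: [-1.2, 1.2, 0.2]
width: 0.0
```

Run:
```python
from h import *
np.set_printoptions(suppress=True,precision=3)
snap('wrist','w9');up('w9',(150,60,380,260),3.4,'w9u')
from wp import go
go(np.arange(-1.76,-1.53,.02))
```

```text
yaw -10.43458104961427 p [551.85   36.473  32.276] F [-0.     0.101 -0.456]
-1.76 [-2.1 -0.1  0.3] turn z 0.4
-1.74 [-0.5  0.2  0.3] turn z -0.7
-1.72 [1.1 0.6 0.3] turn z -1.9
-1.7 [2.7 0.9 0.2] turn z -3.0
-1.68 [4.3 1.2 0.2] turn z -4.2
-1.66 [6.  1.4 0.2] turn z -5.3
-1.64 [7.6 1.6 0.2] turn z -6.5
-1.62 [9.2 1.8 0.1] turn z -7.6
-1.6 [10.9  1.9  0.1] turn z -8.8
-1.58 [12.5  2.1  0.1] turn z -9.9
-1.56 [14.1  2.1  0.1] turn z -11.1
-1.54 [15.8  2.2  0. ] turn z -12.2
```

View pics/w9u.png

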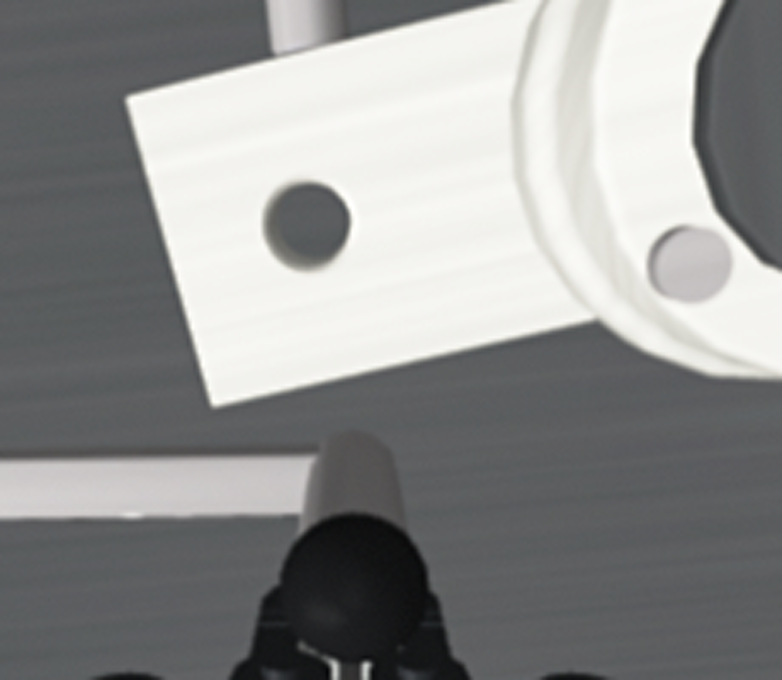

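Call:
{"name": "apply_moves", "arguments": {"delta_pos": [[1.5,0.6,0],[3,0.9,0],[4.3,1.2,0],[5.2,1.3,0],[5.8,1.4,0]], "turn": [[0,0,-2],[0,0,-3],[0,0,-4],[0,0,-5],[0,0,-5.5]]}}

```text
time_s: 14.12
tcp_pos: [557.7, 34.0, 32.3]
tcp_rot: [[0.996, -0.085, -0.016], [-0.085, -0.996, -0.0], [-0.016, 0.002, -1.0]]
wrist_force: [-1.2, 1.0, -0.2]
width: 0.0
```

Call:
{"name": "apply_moves", "arguments": {"delta_pos": [[0.4,0,0],[0.8,0.1,0],[1.2,0.1,0],[1.6,0.2,0],[2,0.2,0]], "turn": [[0,0,0],[0,0,-0.5],[0,0,-1],[0,0,-1.3],[0,0,-1.5]]}}

```text
time_s: 14.53
tcp_pos: [559.7, 33.5, 32.4]
tcp_rot: [[0.998, -0.059, -0.016], [-0.059, -0.998, -0.001], [-0.016, 0.002, -1.0]]
wrist_force: [-1.7, -1.1, 0.0]
width: 0.001
```

Run:
```python
from h import *
np.set_printoptions(suppress=True,precision=3)
snap('wrist','w10');up('w10',(150,60,380,260),3.4,'w10u')
from wp import go
go(np.arange(-1.66,-1.53,.02))
```

```text
yaw -3.371641608500804 p [559.814  33.44   32.37 ] F [-0.205 -1.21  -0.964]
-1.66 [-2.4 -0.4  0.4] turn z 1.7
-1.64 [-0.8 -0.   0.4] turn z 0.6
-1.62 [0.8 0.4 0.4] turn z -0.6
-1.6 [2.4 0.7 0.3] turn z -1.7
-1.58 [4.  1.  0.3] turn z -2.8
-1.56 [5.6 1.3 0.3] turn z -4.0
-1.54 [7.3 1.6 0.3] turn z -5.1
```

View pics/w10u.png

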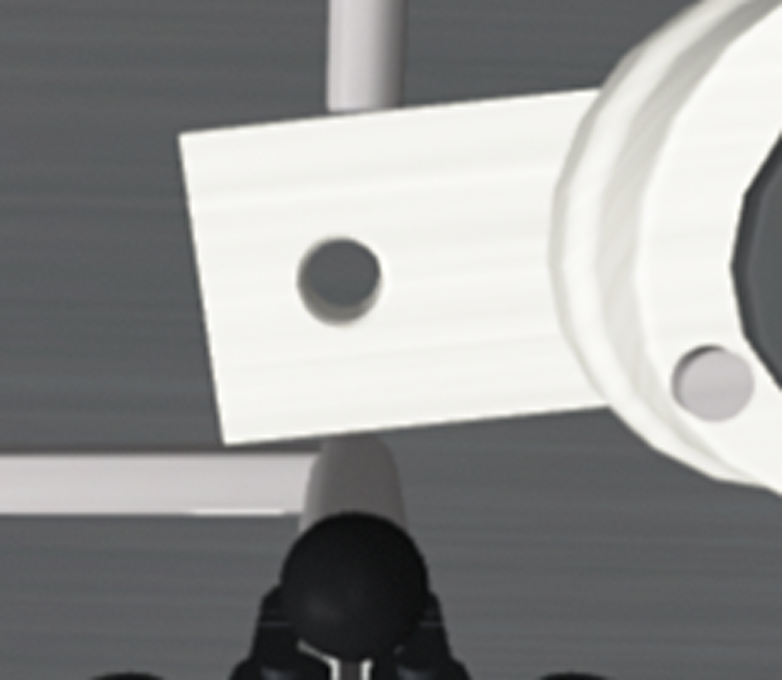

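The post is about 2–3 mm from the flange edge, so I'll go on creeping.

Call:
{"name": "apply_moves", "arguments": {"delta_pos": [[0.4,0,0],[0.8,0,0],[1.2,0.1,0],[1.5,0.1,0],[1.5,0.1,0]], "turn": [[0,0,0],[0,0,0],[0,0,0],[0,0,0],[0,0,0]]}}

```text
time_s: 15.0
tcp_pos: [561.4, 33.2, 32.4]
tcp_rot: [[0.998, -0.059, -0.015], [-0.059, -0.998, -0.001], [-0.015, 0.002, -1.0]]
wrist_force: [-1.1, -0.2, -1.1]
width: -0.002
```

Call:
{"name": "apply_moves", "arguments": {"delta_pos": [[0.4,0,0],[0.8,0,0],[1.2,0.1,0],[1.5,0.1,0],[1.5,0.1,0]], "turn": [[0,0,0],[0,0,0],[0,0,0],[0,0,0],[0,0,0]]}}

```text
time_s: 15.42
tcp_pos: [562.6, 33.0, 32.3]
tcp_rot: [[0.998, -0.059, -0.016], [-0.059, -0.998, -0.001], [-0.016, 0.002, -1.0]]
wrist_force: [-3.1, -0.7, 1.3]
width: 0.002
```

Call:
{"name": "apply_moves", "arguments": {"delta_pos": [[0.4,0,0],[0.6,0,0],[0.8,0,0],[1,0,0],[1,0,0]], "turn": [[0,0,0],[0,0,0],[0,0,0],[0,0,0],[0,0,0]]}}

```text
time_s: 15.83
tcp_pos: [562.7, 33.0, 32.3]
tcp_rot: [[0.998, -0.059, -0.018], [-0.059, -0.998, -0.001], [-0.018, 0.002, -1.0]]
wrist_force: [-5.7, -0.1, 3.7]
width: 0.002
```

Call:
{"name": "apply_moves", "arguments": {"delta_pos": [[1.1,0,0],[1.3,0,0],[1.5,0,0],[1.7,0,0],[1.8,0,0]], "turn": [[0,0,0],[0,0,0],[0,0,0],[0,0,0],[0,0,0]]}}

```text
time_s: 16.25
tcp_pos: [562.8, 33.0, 32.2]
tcp_rot: [[0.998, -0.058, -0.022], [-0.058, -0.998, -0.001], [-0.022, 0.002, -1.0]]
wrist_force: [-7.9, -0.2, 6.5]
width: -0.001
```

Call:
{"name": "apply_moves", "arguments": {"delta_pos": [[1.9,0,-0.2],[2.1,0,-0.3],[2.3,0,-0.4],[2.3,0,-0.4],[2.3,0,-0.4]], "turn": [[0,0,0],[0,0,0],[0,0,0],[0,0,0],[0,0,0]]}}

```text
time_s: 16.67
tcp_pos: [562.7, 33.0, 32.3]
tcp_rot: [[0.998, -0.058, -0.028], [-0.058, -0.998, -0.001], [-0.028, 0.002, -1.0]]
wrist_force: [-8.5, 0.1, 6.7]
width: -0.003
```

Call:
{"name": "apply_moves", "arguments": {"delta_pos": [[2.5,0,-0.4],[2.7,0,-0.5],[2.9,0,-0.5],[2.9,0,-0.5],[2.9,0,-0.5]], "turn": [[0,0,0],[0,0,0],[0,0,0],[0,0,0],[0,0,0]]}}

```text
time_s: 17.08
tcp_pos: [562.6, 33.0, 32.3]
tcp_rot: [[0.998, -0.058, -0.034], [-0.058, -0.998, -0.0], [-0.034, 0.002, -0.999]]
wrist_force: [-10.2, -0.3, 6.2]
width: 0.005
```

Call:
{"name": "apply_moves", "arguments": {"delta_pos": [[3,0,-0.5],[3,0,-0.5],[3,0,-0.5],[3,0,-0.5],[3,0,-0.5]], "turn": [[0,0,0],[0,0,0],[0,0,0],[0,0,0],[0,0,0]]}}

```text
time_s: 17.5
tcp_pos: [562.4, 33.0, 32.3]
tcp_rot: [[0.997, -0.058, -0.041], [-0.058, -0.998, -0.0], [-0.041, 0.003, -0.999]]
wrist_force: [-10.1, -0.2, 7.6]
width: -0.002
```

Held at about 10 N for over a second. I'll check by sight, then let go.

Run:
```python
from h import *
np.set_printoptions(suppress=True,precision=3)
snap('wrist','w11');up('w11',(150,60,380,260),3.4,'w11u');print(get_obs()['wrist_force'])
```

```text
[-10.515  -1.133   6.833]
```

View pics/w11u.png

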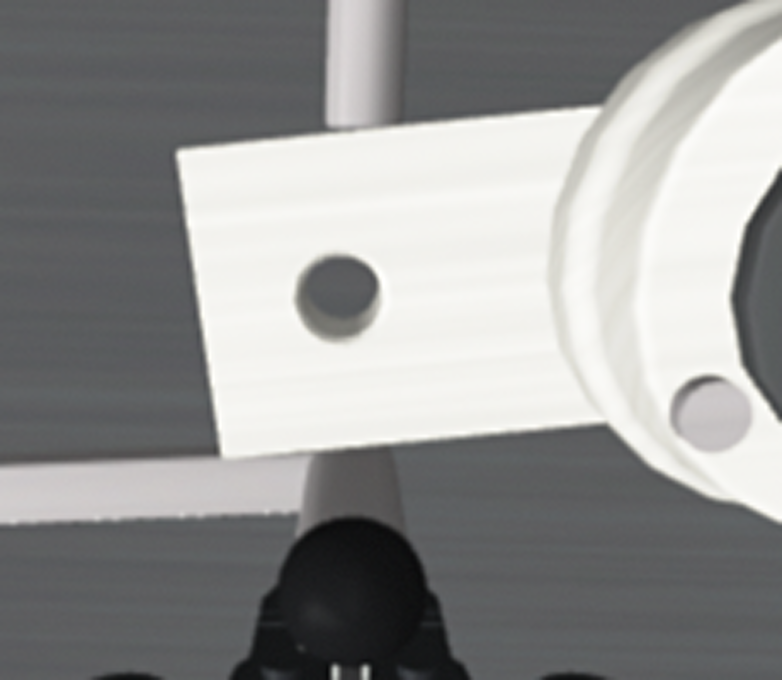

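The post bears on the flange edge at (355,447) and the screw touches the other side at (365,128). I'll back off gently.

Call:
{"name": "apply_moves", "arguments": {"delta_pos": [[1.5,0,0],[0,0,0],[-2,0,0],[-8,0,0],[-16,0,0]], "turn": [[0,0,0],[0,0,0],[0,0,0],[0,0,0],[0,0,0]]}}

```text
time_s: 17.97
tcp_pos: [547.6, 33.9, 33.4]
tcp_rot: [[0.998, -0.058, -0.038], [-0.058, -0.998, -0.0], [-0.038, 0.003, -0.999]]
wrist_force: [-0.4, 0.2, 0.3]
width: -0.002
```

Call:
{"name": "apply_moves", "arguments": {"delta_pos": [[-8,0,0],[-12,0,-15],[-14,0,-45],[-14,0,-80],[-14,0,-115]], "turn": [[0,0,0],[0,0,0],[0,0,0],[0,0,0],[0,0,0]]}}

```text
time_s: 18.38
tcp_pos: [536.5, 34.9, 149.3]
tcp_rot: [[0.998, -0.058, -0.04], [-0.058, -0.998, 0.0], [-0.04, 0.002, -0.999]]
wrist_force: [0.7, -0.0, 0.8]
width: -0.0
```

Call:
{"name": "apply_moves", "arguments": {"delta_pos": [[0,0,-10],[0,0,-10],[0,0,-10]], "turn": [[0,0,0],[0,0,0],[0,0,0]]}}

```text
time_s: 18.63
tcp_pos: [536.7, 35.0, 159.5]
tcp_rot: [[0.998, -0.058, -0.039], [-0.058, -0.998, -0.0], [-0.039, 0.002, -0.999]]
wrist_force: [-0.2, 0.4, -0.3]
width: -0.002
```

Run:
```python
from h import *
np.set_printoptions(suppress=True,precision=3)
snap('wrist','w12');up('w12',(0,0,512,384),1.5,'w12u');snap('scene','s12');up('s12',(0,0,512,384),1.5,'s12u');o=get_obs();print(o['time_s'],o['tcp_pos'],o['wrist_force'])
```

```text
18.7333 [535.028  35.086 157.102] [-0.558  0.017 -0.009]
```

View pics/w12u.png

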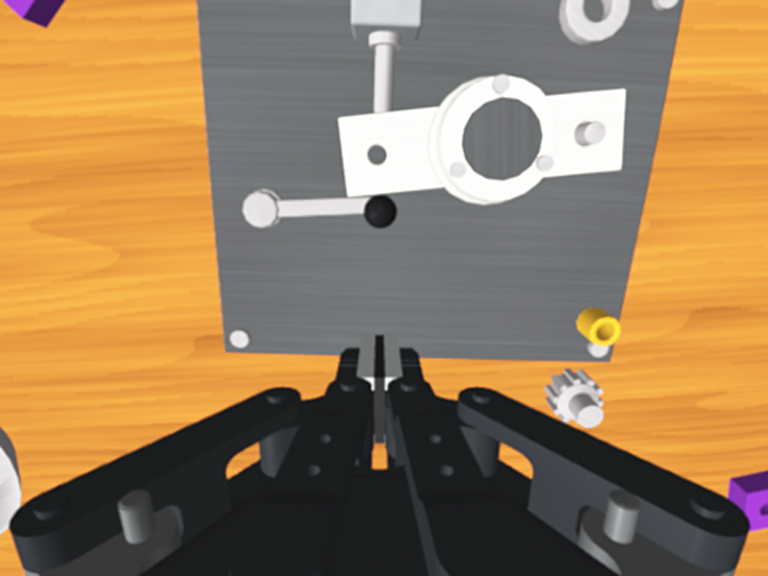

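View pics/s12u.png

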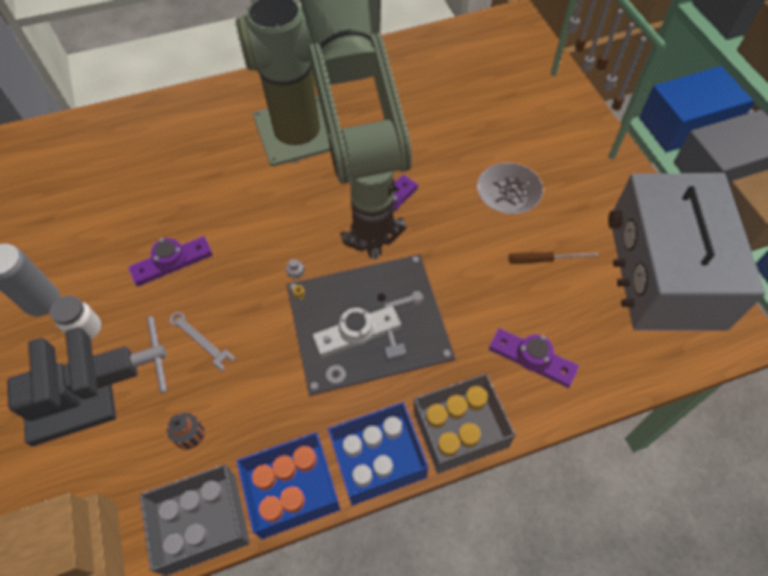

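The catch is closed: the knob at (380,211) is by the flange edge and the bystanders have not moved. I'll measure the final geometry.

Run:
```python
from h import *
np.set_printoptions(suppress=True,precision=3)
f=lambda p:crop(p,0,0,1.5)
W=p2w('w12',f([[625,89],[621,170],[347,196],[338,117]]),30)
a,R,t,r=fit2([[-23,-24],[-23,24],[155,24],[155,-24]],W);print(a,'rel',a+.087-np.pi/2,t,r)
k=p2w('w12',f([[380,211]]),80)[0,:2];print(k,(k-t)@R)
up('w12',(200,60,330,170),6,'w12c')
```

```text
1.6108722284864814 rel 0.12707590169158478 [ 619.046 -101.505] [[ 0.293  0.016]
 [-0.319 -0.541]
 [-0.16   0.346]
 [ 0.186  0.179]]
[583.212  31.673] [134.507  30.469]
```

View pics/w12c.png

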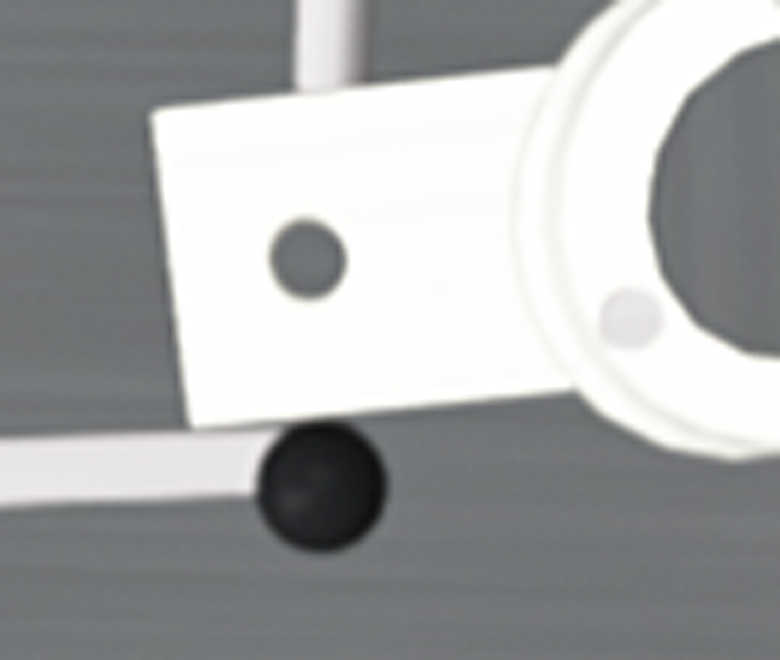

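```bash
python3 -c "
from rig import *
print(job_done(), get_obs()['time_s'])"
```

```text
the job is handed in; nothing more can be done
the job is handed in; nothing more can be done
```

The housing is trapped between the stop screw and the catch post, and I handed the job in at about 19 s of the 72 s allowed; the hand-in reports no verdict.

- **Pressing the housing home:** I swung it about its pin with the closed fingers until the flange met the screw. I pressed at about 8–10 N sideways for roughly a second, a little under the suggested 12 N.
- **Closing the catch:** I pushed the post round its arc until it met the flange's other edge. I held it at about 10 N sideways (about 12.5 N in all) for over a second, then backed straight off and rose clear.
- **Forces:** the contact forces on the screw and between post and flange were not measured directly. I judged them from the wrist force, which read about 12.6 N at most at the checks between moves, against the 22 N limit.
- **Last checks, from the pictures:**
  - The housing is about 0.13 rad off the jig's y axis (limit 0.17).
  - The post is about 134 mm along the flange. It measured y = 30.5 mm in the housing frame, where 32 mm would be exact touch and 29 to 34.5 mm is allowed; the camera is only good to about 2 mm.
  - The housing looks flat on its pin, and no bystander shows any movement.
- **Disagreement:** before contact, the screw tip's position differed by several mm between the cameras, so I found it by feel.

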